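# Load the wire spool onto its stand with the spindle bar

## Robot

A 6-joint arm with a two-finger parallel gripper is mounted at the origin on a cart in front of the work surface, level with it; the furniture and walls round the work are solid. World frame = base frame: x ahead of the robot, y to its left, z up, the work surface at z = 0. Lengths are in m, angles in degrees, forces in N, time in s.
With the tool pointing down it reaches from about 0.375 to 0.75 m from the base axis. Payload 9 kg.
Tool frame: the origin (TCP) lies where the fingers leave the gripper's body, on its centre line; the fingertips stand 73 mm ahead of it and the grasp point (between the pads) lies 54 mm ahead of it (robot.tip_reach is the distance from the TCP to the fingertips, in m); z points along the fingers, y is the direction in which the jaws open and shut (so a half turn about z gives the same grasp; the last joint's range is limited). The gripper opens to 85 mm and grips with 20 to 120 N. Pads are 22 mm wide; open, the fingers measure 114 mm over their backs; the gripper's body (76 mm by 85 mm) begins 54 mm behind the grasp point. The pads swing forward as they close: fully open they stand 13 mm farther back than shut.
Start: joints at [63.787, 5.964, 5.575, 89.605, 0, 77.527], TCP at [0.143, 0.583, 0.304] pointing down, gripper open.
Joint ranges: [-171.21, 171.21], [-48.23, 106.86], [-62.78, 66.21], [-105.2, 120.99], [-86.42, 89.51], [-180, 180]. Speed limits (degrees/s): [127.2, 127.2, 147.25, 180, 180, 180].

## Interface

Orientations are given as [roll, pitch, yaw] about the fixed x, y, z axes, in that order (R = Rz(yaw) Ry(pitch) Rx(roll)).
In Python, from plant import robot gives the robot as it stands. Calls block until the motion is done:
- robot.move_pose(position, orientation): joint-space move of the TCP to a pose.
- robot.line_to(position, vel=0.15, rotation=None, guard=None): straight line of the TCP; rotation=None keeps the orientation; vel is the mean speed in m/s. With guard (N) it stops when the force on the tool has changed by that much, and returns True; else False.
- robot.goto_joints(angles): joint-space move.
- robot.set_gripper(opening): finger opening in m; the grip force is fixed at half the most; returns when the fingers have stopped.
- robot.pause(seconds).
- robot.ik(position, orientation): joint angles nearest the present ones, or None.
- robot.observe(): the state.
- robot.grab_frame(name): name is "side" or "top"; returns the picture (384x512x3 uint8, blue, green, red); there is no depth.
- robot.get_calibration(name): a dict with "vertical_fov" (degrees; the focal length in pixels is half the picture's height over the tangent of half this angle, whatever the lens; pixels are square), "cx", "cy" (the principal point, pixels), "rvec" (rotation vector, rad) and "tvec" (3), from world to camera coordinates, as OpenCV has them. Camera axes: x right, y down, z forward; pixel columns grow to the right and rows downward; lengths in m; the calibration is good to about 2 mm. A picture is of the moment at which its call begins. get_calibration takes no time and is no camera call.
A pose or a line that the arm cannot do raises robot.IKError and nothing moves.
- robot.job_done(): hands the job in, once; it reports no verdict.
The state is a dict: "time": time; "q": joint angles; "qvel": joint speeds; "joint_torque": joint torques, N m; "tool_pos": TCP position; "tcp_rot": TCP orientation; "ft_force": force on the tool from outside, world axes, zero at the start; "torque": the same for the moment, N m; "gripper_width": finger opening in m.
Only numpy, scipy, OpenCV 4.12 (cv2) and the standard library are available. Lean on these libraries where they do the work, as an engineer would, in place of code of your own. Each camera call takes 0.05 s, during which the arm holds its last target.

## Task

Take the spindle bar by its handle, push its rod through the bore of the wire spool lying on the cradle until the collar is home, and bed it there against the buffer with a steady push of about 15 N for a second. Then lift the spool on the bar, lay the bar in both notches of the spool stand, handle outside on the robot's left, and let go. Be gentle: keep every push well below 25 N, keep the fingers off the spool, and leave the tin, spanner and bolt where they are.

Things in the scene. Friction and masses are not known exactly. Their poses are not given: they have to be found in the camera images.
- spindle: Spindle bar, loose, 0.13 kg, lying, tip to the robot's right. Origin: middle of its wooden handle, on the bar's axis, 14 mm above the bench; +x along the bar to the tip. Handle 60 long (x), 20 wide (y), 28 high. Steel rod 12 diameter from x = 30 to 132, then tapering to 5 at the tip, x = 144; bare neck x = 30 to 56; collar 28 diameter, x = 56 to 64.
- spindle_seat (a point): Point on the bar's axis, 84 mm from its origin: where the spool's centre is when the collar's front face (x = 64) is home against the spool.
- spindle_tip (a point): Tip of the rod, on its axis, 144 mm from the bar's origin.
- spool: Wire spool, black flanges, copper wire, loose, about 0.2 kg, lying on the cradle's rails. Flanges 72 mm diameter, 40 over the flanges, bore 15 right through along x. Origin: centre of the bore. Entry face x = -20 (robot's left). Half way in, a sprung shoe presses up on the rod with 5 to 6 N: the rod drags (1 to 8 N, varies) and shoves the spool along the rails.
- cradle: Steel cradle, fixed, base 110 (x) x 84 x 6 mm, two round rails (tops 16 high) along x; origin under its centre, +x away from the entry side. The lying spool's axis is 46.5 high. At its +x end a spring buffer is clamped: plate 58 high, 26 wide slot for the rod, gives 3 mm at 13 N/mm; its face is at x = 18 to 30, not reported. The spool meets it after sliding 4 to 28 mm.
- stand: Grey spool stand, fixed, base 120 x 84 x 6 mm; posts 8 thick, 50 wide at x = -41 and +31, each with a notch 15 wide, bottom 56 high, straight to 70, then lips flaring to 40 wide at 84. Origin on the bench under the hanging spool; +x from handle side (robot's left) to tip side. The bar's neck goes in the -x post, its tip end in the +x post, the spool between.
- stand_seat (a point): Point 62 mm above the stand's origin, on the line of the notches: where spindle_seat lies when the bar is down in both notches (it can lie some 8 mm either way along x).
- steel_tin: Bystander: open steel tin 67 mm diameter, 39 high; origin under its centre.
- spanner: Bystander: spanner 201 x 36 x 8 mm, lying; origin under its centre.
- bolt: Bystander: hexagon bolt 73 mm long, lying; origin under its centre.
Mind the look-alikes: they are no part of the job. Of the things that look like the spindle, the larger one is meant.

How it is judged (in metres and radians):
On the way, in this order (a step that is already met when the one before it is completed fails the run):
1. the rod is through the spool and the collar held pressed home against it (contact 15 N or more: a push of some 8 to 12 N, the shoe adding the rest), while the spool still lies on the cradle (distance between spindle_seat and spool below 0.0025 m and contact force between spindle and spool above 15 N and angle between the x axis of spindle and the x axis of spool, either way round below 0.12 rad and height (world z) of spool below 0.055 m), for 0.7 s.
2. the spool is lifted clear of the cradle on the bar (height (world z) of spool above 0.085 m and distance between spindle_seat and spool below 0.012 m and contact force between spool and cradle below 0.1 N), for 0.2 s.
At the end, for the whole second after the job is handed in: The bar lies at rest in both notches: seat point within 3 mm in height, 4 mm sideways, 13 mm lengthways of stand_seat, in line within 0.06 rad, handle outside the -x post, spool on the rod between the posts (within 15 mm of the bar's seat point); released (z of spindle_seat in the frame of stand_seat between -0.003 and 0.003 m and y of spindle_seat in the frame of stand_seat between -0.004 and 0.004 m and x of spindle_seat in the frame of stand_seat between -0.013 and 0.013 m and x of spindle_tip in the frame of stand_seat above 0.03 m and angle between the x axis of spindle and the x axis of stand, either way round below 0.06 rad and distance between spindle_seat and spool below 0.015 m and linear speed of each of spool, spindle below 0.02 m/s); the robot touches nothing.
It fails at once if bar and spool press on each other with 33 N or more (a push of some 25 N, and the sprung shoe) (contact force between spindle and spool above 33 N).
It fails at once if bar or spool is pressed on the stand with 35 N or more (contact force between any of spindle, spool and stand above 35 N).
It fails at once if bar or spool is pressed on the cradle with 25 N or more (contact force between any of spindle, spool and cradle above 25 N).
It fails at once if the fingers touch the spool (contact force between the fingers and spool above 0.5 N).
It fails at once if the tin, spanner or bolt is moved more than 30 mm (distance of any of steel_tin, spanner, bolt from where it was at the start of the episode above 0.03 m).
It also fails if it takes over 72 s, if anything falls off the work surface, if the arm or the gripper's body presses on something with over 40 N, if the wrist force passes 120 N, or if a joint passes its speed limit or range.

## Working session

There is one attempt and no reset: what is moved stays moved. The work goes in short steps, each a Python script; the robot and the scene stay as the last script left them, time stands still between calls to the robot, and variables do not carry over. Pictures are saved under pics/ and viewed, and the job is handed in when it is done.

```bash
ls; mkdir -p pics
python3 - <<'E'
from plant import robot
import cv2
print(robot.observe()); print(robot.tip_reach)
for n in("top","side"):
    cv2.imwrite(f"pics/{n}0.png",robot.grab_frame(n)); print(n,robot.get_calibration(n))
E
```

```text
pics
{'time': 0.0, 'q': array([ 6.37858635e+01,  6.00063996e+00,  5.52697512e+00,  8.96049574e+01,
       -6.69514439e-04,  7.75253608e+01]), 'qvel': array([-0.02770441, -0.00909708, -0.0244004 ,  0.01350102, -0.00459561,
       -0.09907761]), 'joint_torque': array([-9.78395110e-04, -5.56930375e+01,  5.03646576e+01,  1.69704953e-02,
       -5.69982676e-04,  4.54537869e-06]), 'tool_pos': array([0.14240291, 0.58260841, 0.3031008 ]), 'tcp_rot': array([-1.79923089e+02, -1.63292759e-02,  1.66260492e+02]), 'ft_force': array([ 0.51364273, -0.35897106,  0.39729664]), 'torque': array([ 0.05122038, -0.00871518,  0.04980337]), 'gripper_width': 0.08579391871337574}
0.0726
top {'vertical_fov': 50.115305703379455, 'cx': 252.76177632582275, 'cy': 186.71425341433897, 'rvec': array([ 2.10288779, -2.0996917 ,  0.16879046]), 'tvec': array([-0.03639183,  0.53604644,  0.82401469])}
side {'vertical_fov': 48.67954061822013, 'cx': 256.66717579149713, 'cy': 185.3756106308835, 'rvec': array([ 2.04849631,  0.03827118, -0.04487855]), 'tvec': array([-0.52047121,  0.02555058,  0.97767242])}
```

View pics/top0.png

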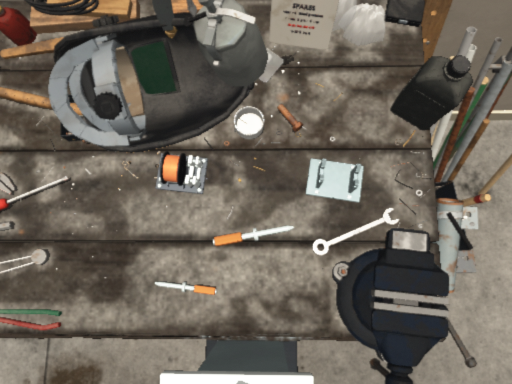

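View pics/side0.png

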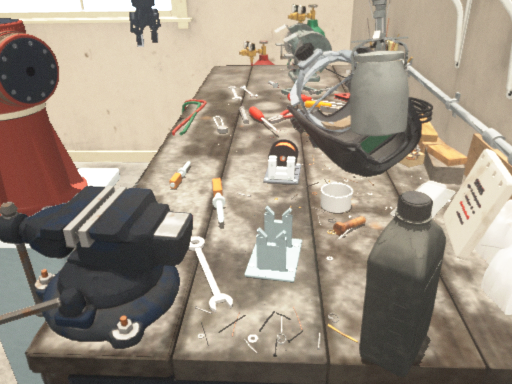

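```bash
cat > h.py <<'E'
import numpy as np, cv2
from plant import robot
def cam(n):
    c=robot.get_calibration(n); f=192/np.tan(np.radians(c['vertical_fov']/2))
    K=np.array([[f,0,c['cx']],[0,f,c['cy']],[0,0,1.]]); R=cv2.Rodrigues(c['rvec'])[0]
    return K,R,c['tvec']
def proj(n,p):
    K,R,t=cam(n); q=(R@np.atleast_2d(p).T).T+t; q=q@K.T; return q[:,:2]/q[:,2:]
def ray(n,uv):
    K,R,t=cam(n); d=np.linalg.inv(K)@np.array([uv[0],uv[1],1.]); return -R.T@t, R.T@d
def onz(n,uv,z):
    o,d=ray(n,uv); return o+d*(z-o[2])/d[2]
def two(uvt,uvs):
    o1,d1=ray('top',uvt);o2,d2=ray('side',uvs);d1/=np.linalg.norm(d1);d2/=np.linalg.norm(d2)
    A=np.stack([d1,-d2],1);s=np.linalg.lstsq(A,o2-o1,rcond=None)[0]
    a,b=o1+d1*s[0],o2+d2*s[1];return (a+b)/2,np.linalg.norm(a-b)
def crop(im,x0,y0,x1,y1,k,name):
    cv2.imwrite(name,cv2.resize(im[y0:y1,x0:x1],None,fx=k,fy=k,interpolation=cv2.INTER_CUBIC))
E
python3 - <<'E'
from h import *
t=cv2.imread('pics/top0.png');s=cv2.imread('pics/side0.png')
crop(t,140,140,390,260,3.2,'pics/tc0.png')
crop(s,150,130,330,310,3.3,'pics/sc0.png')
for n in('top','side'): print(n,ray(n,(256,192))[0])
# compare with TCP
print(onz('top',(252,235),0.014),onz('top',(181,170),0.05),onz('top',(335,180),0))
E
```

```text
top [ 0.36474623 -0.067712    0.9110684 ]
side [ 0.56710471 -0.83084135  0.46419972]
[ 0.43650382 -0.03303222  0.014     ] [0.57389758 0.12061831 0.05      ] [ 0.56157105 -0.21906352  0.        ]
```

View pics/tc0.png

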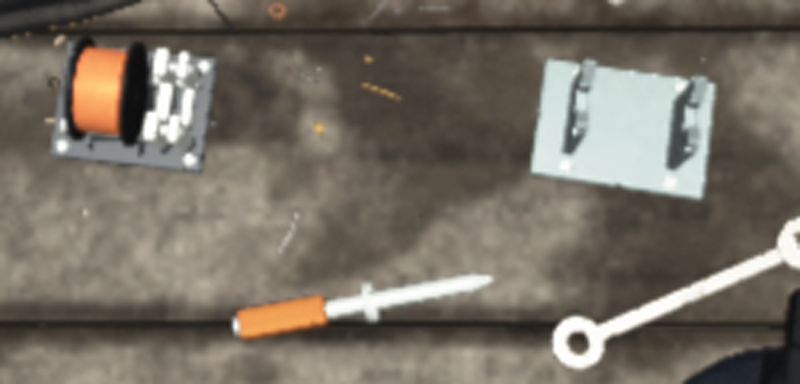

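View pics/sc0.png

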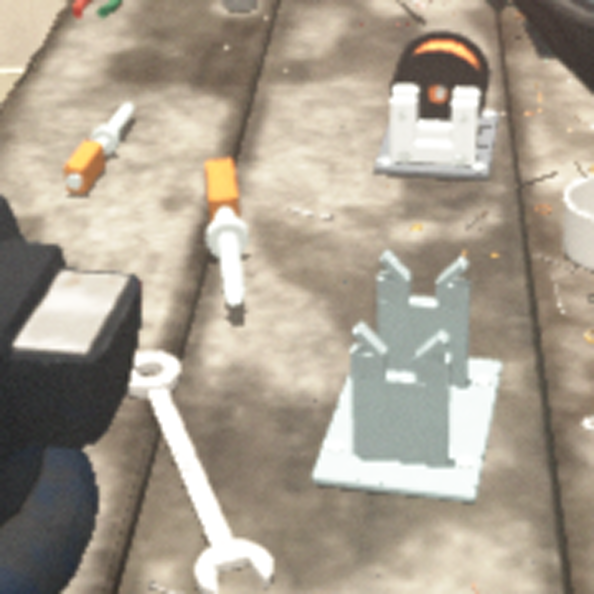

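Run:
```python
from h import *
t=cv2.imread('pics/top0.png');s=cv2.imread('pics/side0.png')
a=cv2.resize(t[145:205,150:215],None,fx=6,fy=6,interpolation=cv2.INTER_CUBIC)
b=cv2.resize(t[150:210,300:370],None,fx=6,fy=6,interpolation=cv2.INTER_CUBIC)
cv2.imwrite('pics/z1.png',np.hstack([a,b[:a.shape[0]]])[:, :800])
a=cv2.resize(s[130:190,255:310],None,fx=7,fy=7,interpolation=cv2.INTER_CUBIC)
b=cv2.resize(s[200:285,240:310],None,fx=5,fy=5,interpolation=cv2.INTER_CUBIC)
cv2.imwrite('pics/z2.png',np.hstack([a[:420],b[:420]]))
hsv=cv2.cvtColor(t,cv2.COLOR_BGR2HSV)
print(hsv[235,215:300:3].tolist())
for r in range(0,1):
  m=cv2.inRange(hsv,(5,120,120),(20,255,255))
  n,l,st,ce=cv2.connectedComponentsWithStats(m)
  for i in range(1,n):
    if st[i,4]>40: print(st[i],ce[i])
```

```text
[[16, 50, 107], [14, 71, 126], [13, 119, 154], [13, 158, 189], [13, 166, 221], [14, 166, 230], [14, 164, 235], [15, 165, 236], [14, 164, 237], [35, 7, 232], [45, 2, 253], [45, 2, 254], [45, 2, 251], [50, 3, 246], [45, 4, 243], [45, 9, 218], [43, 12, 146], [22, 23, 121], [18, 39, 98], [17, 40, 101], [17, 42, 108], [18, 45, 113], [17, 41, 117], [17, 47, 108], [17, 47, 108], [19, 47, 114], [18, 43, 129], [18, 43, 130], [18, 43, 130]]
[47  0 26  3 66] [57.74242424  0.87878788]
[ 92   0  40  15 455] [112.87912088   6.66593407]
[172   0  17  13 180] [179.24444444   5.88333333]
[193   0   9  10  48] [197.0625       4.02083333]
[ 33  38  30  14 132] [48.39393939 45.28787879]
[  0  45  31  12 202] [13.98514851 51.31683168]
[  0  88  50  19 403] [24.86848635 96.73200993]
[ 71 103  11  12  50] [ 75.48 108.14]
[278 105  15  15  84] [284.64285714 111.55952381]
[292 121   9   7  43] [296.34883721 123.86046512]
[162 155  18  27 380] [170.33157895 167.55789474]
[214 232  28  14 260] [227.48076923 238.72692308]
[194 285  22  10 154] [204.42207792 289.38311688]
```

View pics/z1.png

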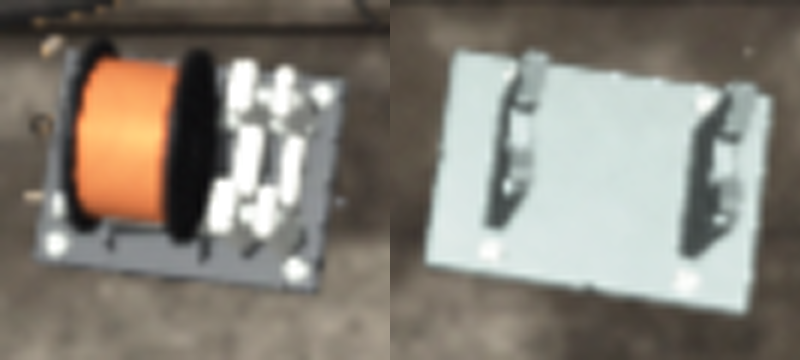

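View pics/z2.png

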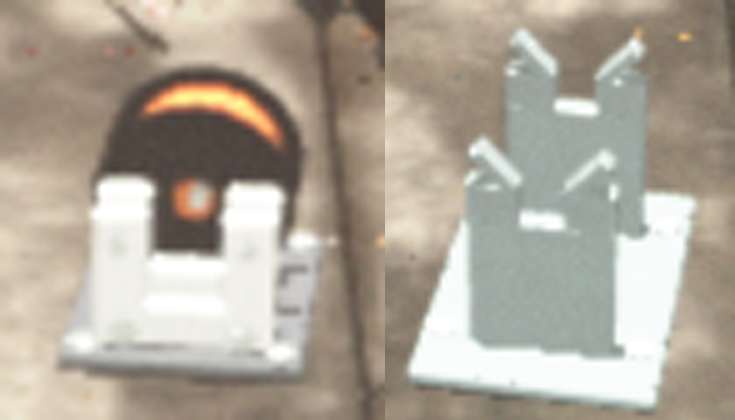

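Run:
```python
from h import *
def px(X,Y,k,x0,y0): return ((X+.5)/k-.5+x0,(Y+.5)/k-.5+y0)
def kab(P,Q): # model P -> world Q
    p0,q0=P.mean(0),Q.mean(0); H=(P-p0).T@(Q-q0); th=np.arctan2(H[0,1]-H[1,0],H[0,0]+H[1,1])
    c,s=np.cos(th),np.sin(th); R=np.array([[c,-s],[s,c]]); t=q0-R@p0
    return t,np.degrees(th),(P@R.T+t-Q)*1e3
# model: +x to robot's right(image right), y of model: up image
S=np.array([[-.06,.042],[.06,.042],[.06,-.042],[-.06,-.042]])
Q=np.array([onz('top',px(X-390,Y,6,300,150),.006)[:2] for X,Y in [(455,50),(773,95),(748,313),(425,265)]])
print('stand',*kab(S,Q))
C=np.array([[-.055,-.042],[.055,-.042],[.055,.042]])
Q=np.array([onz('top',px(X,Y,6,150,145),.006)[:2] for X,Y in [(36,262),(320,292),(345,78)]])
print('cradle',*kab(C,Q))
# spool flanges at the top z~.0825: left outer edge, right outer
t=cv2.imread('pics/top0.png'); hsv=cv2.cvtColor(t,cv2.COLOR_BGR2HSV)
m=cv2.inRange(hsv,(5,110,110),(20,255,255)); m[:, 245:]=0; m[:230]=0;m[260:]=0
g=cv2.inRange(hsv,(0,0,170),(180,60,255)); 
roi=np.zeros_like(m); cv2.fillPoly(roi,[np.array([[208,228],[296,218],[298,236],[212,250]])],255); g&=roi
ys,xs=np.nonzero(m); A=np.stack([xs,ys],1).astype(np.float32)
print('handle rect',cv2.minAreaRect(A)); h=A.mean(0)
ys,xs=np.nonzero(g|m); B=np.stack([xs,ys],1).astype(np.float32)
print(len(B)); ax=cv2.fitLine(B,cv2.DIST_HUBER,0,.01,.01).ravel(); print(ax)
d=(B-ax[2:])@ax[:2]; print('ends',ax[2:]+ax[:2]*d.min(),ax[2:]+ax[:2]*d.max())
d1=(A-ax[2:])@ax[:2]; print('handle orange',d1.min(),d1.max(),'all',d.min(),d.max())
e0=onz('top',ax[2:]+ax[:2]*d.min(),.014);e1=onz('top',ax[2:]+ax[:2]*d.max(),.014)
L=np.linalg.norm(e1-e0);print('L',L,e0,e1,'yaw',np.degrees(np.arctan2(*(e1-e0)[1::-1])))
crop(t,205,215,305,255,8,'pics/z3.png')
```

```text
stand [ 0.5613366  -0.21705734] -98.77229822003125 [[ 0.31607962  0.23574375]
 [ 0.03554659 -0.06099558]
 [-0.24858725 -0.28074176]
 [-0.10303895  0.10599359]]
cradle [0.5778902  0.12892979] -95.67613543895881 [[-0.72296489  1.2141856 ]
 [ 0.08654691 -0.04615586]
 [ 0.63641797 -1.16802974]]
handle rect ((130.98831176757812, 238.05929565429688), (220.03880310058594, 13.114018440246582), 0.26162272691726685)
568
[ 9.8447216e-01 -1.7554072e-01  2.4982919e+02  2.3455690e+02]
ends [ 28.493134 274.02322 ] [293.14847 226.83266]
handle orange -224.82713 -8.418796 all -224.82713 44.00254
L 0.5861558330578128 [0.3506462 0.4542502 0.014    ] [ 0.45442902 -0.12264475  0.014     ] yaw -79.80163192873192
```

View pics/z3.png

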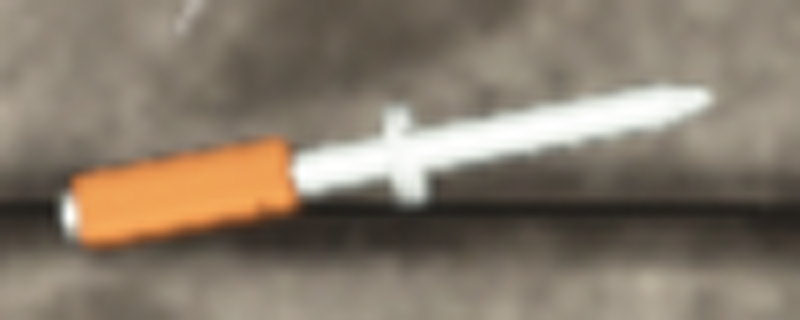

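Run:
```python
from h import *
def px(X,Y,k,x0,y0): return np.array(((X+.5)/k-.5+x0,(Y+.5)/k-.5+y0))
tip=onz('top',px(713,97,8,205,215),.014); fr=onz('top',px(294,175,8,205,215),.014); re=onz('top',px(72,211,8,205,215),.014)
d=(tip-fr); print(tip,fr,re,np.linalg.norm(d),np.linalg.norm(fr-re)); u=d/np.linalg.norm(d)
u2=(tip-re)/np.linalg.norm(tip-re); print('yaw',np.degrees(np.arctan2(u[1],u[0])),np.degrees(np.arctan2(u2[1],u2[0])))
print('origin est',tip-.144*u2,fr-.03*u2,re+.03*u2)
# side view of tip & handle
print('side proj of origin/tip', proj('side',[tip-.144*u2,tip]))
# cradle axis
th=np.radians(-95.676); c=np.array([.5779,.1289]); ax=np.array([np.cos(th),np.sin(th)]); n=np.array([-ax[1],ax[0]])
def loc(p): d=p[:2]-c; return d@ax*1e3,d@n*1e3
for nm,X,Y,z in [('leftrim top',66,135,.0825),('right flange ctr',192,145,.0465),('lf far',95,38,.0465),('lf near',85,228,.0465),('rf far',198,48,.0465),('rf near',180,242,.0465),('copper ctr',125,138,.07)]:
    p=onz('top',px(X,Y,6,150,145),z); print(nm,p,loc(p))
uv=px(193,200,7,255,130); o,d=ray('side',uv); p=o+d*(.0465-o[2])/d[2]; print('bore side',p,loc(p))
# stand notch check from side: front post notch mid (542,218), rear (577,105)
for X,Y in [(542-385,218),(577-385,105)]:
    uv=px(X,Y,5,240,200);p=onz('side',uv,.056);
    ths=np.radians(-98.77);a=np.array([np.cos(ths),np.sin(ths)]);nn=np.array([-a[1],a[0]]);dd=p[:2]-[.5613,-.2171];print('notch',p,dd@a,dd@nn)
# tin, side/top consistency: tin rim centre
```

```text
[ 0.45474707 -0.12382013  0.014     ] [ 0.43333229 -0.00974862  0.014     ] [0.42342731 0.0507242  0.014     ] 0.11606422101817972 0.06127862419683131
yaw -79.36754993105895 -79.82725942659322
origin est [0.4293143  0.01791615 0.014     ] [0.42803379 0.01977978 0.014     ] [0.4287258 0.0211958 0.014    ]
side proj of origin/tip [[216.67042005 188.99422921]
 [220.12082589 222.61005472]]
leftrim top [0.57244912 0.1568686  0.0825    ] (np.float64(-27.29236746049875), np.float64(-8.190334818962716))
right flange ctr [0.57754649 0.12021304 0.0465    ] (np.float64(8.679332119552774), np.float64(0.50739174762583))
lf far [0.61812044 0.15769005 0.0465    ] (np.float64(-32.62681243323351), np.float64(37.175823345671745))
lf near [0.54681084 0.15797881 0.0465    ] (np.float64(-25.86142955105204), np.float64(-33.81270932406219))
rf far [0.61410741 0.11943501 0.0465    ] (np.float64(5.837563622544051), np.float64(36.96600728630672))
rf near [0.54156276 0.12315905 0.0465    ] (np.float64(9.306662665640442), np.float64(-35.59128242687467))
copper ctr [0.57440459 0.13911069 0.07      ] (np.float64(-9.814919372023617), np.float64(-4.488140344121903))
bore side [0.57838062 0.11993212 0.0465    ] (np.float64(8.876373080169284), np.float64(1.365210011848355))
notch [ 0.55744616 -0.25105504  0.056     ] 0.03414563734845649 0.0013682873043564302
notch [ 0.56886342 -0.18072248  0.056     ] -0.03710539243203319 0.0019285721289251066
```

Run:
```python
from h import *
th=np.radians(-95.676); c=np.array([.5785,.1289]); ax=np.array([np.cos(th),np.sin(th)]); n=np.array([-ax[1],ax[0]])
t=cv2.imread('pics/top0.png');s=cv2.imread('pics/side0.png')
k=1.56
T=cv2.resize(t,None,fx=k,fy=k);S=cv2.resize(s,None,fx=k,fy=k)
for off,col in((-.189,(0,0,255)),(-.15,(0,255,255)),(-.094,(0,255,0))):
    g=c+ax*off
    for z in (.04,.11,.2):
        pts=[np.r_[g+ax*a*.04+n*b*.057,z] for a,b in((1,1),(1,-1),(-1,-1),(-1,1))]
        for im,nm in((T,'top'),(S,'side')): cv2.polylines(im,[np.int32(proj(nm,pts)*k)],True,col,1)
    print(g,robot.ik([*g,.108],[180,0,84.3]))
cv2.imwrite('pics/ov_t.png',T);cv2.imwrite('pics/ov_s.png',S)
for p in [(110,140),(70,130)]: print(onz('top',p,0.0),onz('top',p,.1))
```

```text
[0.59719265 0.31697335] [ 16.90683794  22.1347776    3.67392396  71.53914636   0.
 112.60683794]
[0.59333544 0.27816456] [ 13.71124519  18.61871364  -0.61248507  70.7688013    0.
 109.41124519]
[0.58779688 0.22243913] [  8.82758492  14.11763232  -5.91447087  69.96789681   0.
 104.52758492]
[0.65906859 0.30229414 0.        ] [0.6267634 0.2616818 0.1      ]
[0.68441789 0.4001875  0.        ] [0.64933033 0.34883027 0.1       ]
```

View pics/ov_t.png

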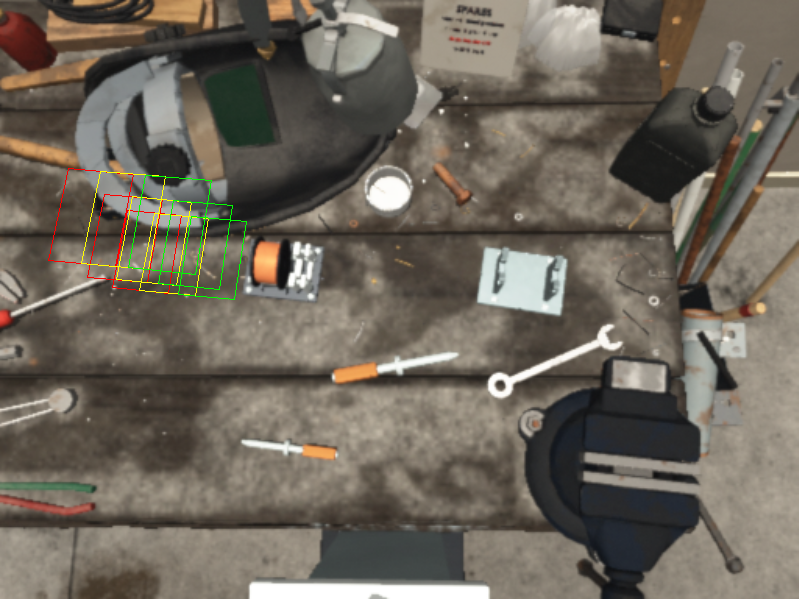

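View pics/ov_s.png

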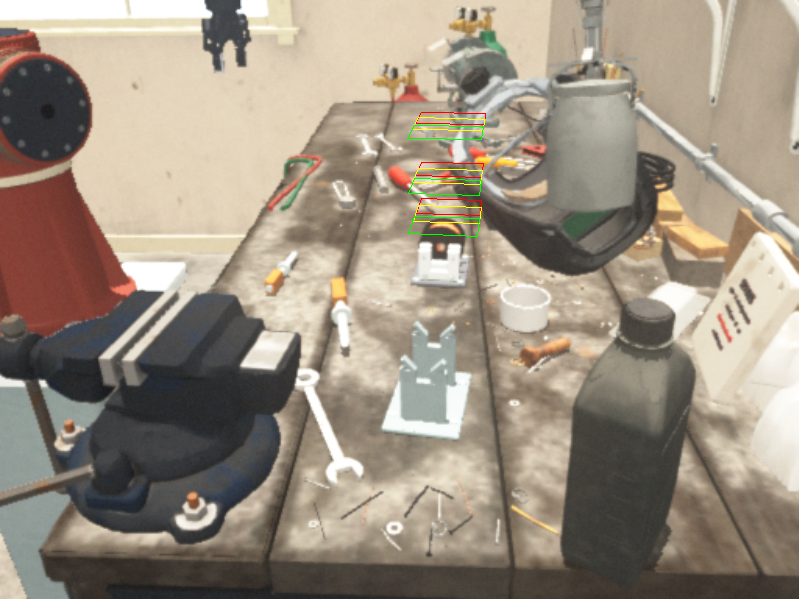

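Run:
```python
from h import *
t=cv2.imread('pics/top0.png');s=cv2.imread('pics/side0.png')
a=cv2.resize(t[60:160,40:160],None,fx=5,fy=5,interpolation=cv2.INTER_CUBIC);cv2.imwrite('pics/hz_t.png',a)
a=cv2.resize(s[40:190,270:390],None,fx=4,fy=4,interpolation=cv2.INTER_CUBIC);cv2.imwrite('pics/hz_s.png',a)
```

```text
(no output)
```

View pics/hz_t.png

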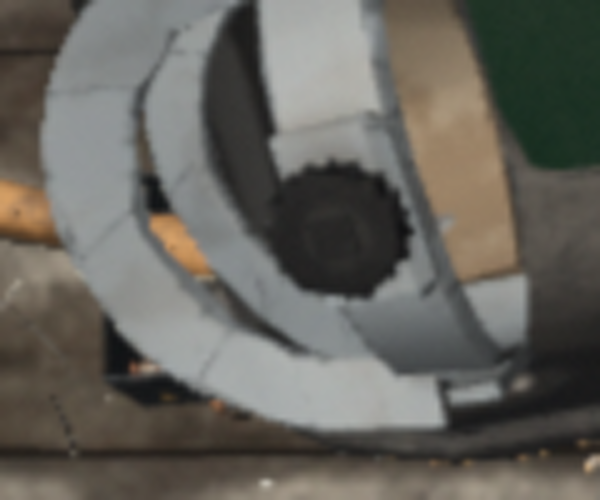

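View pics/hz_s.png

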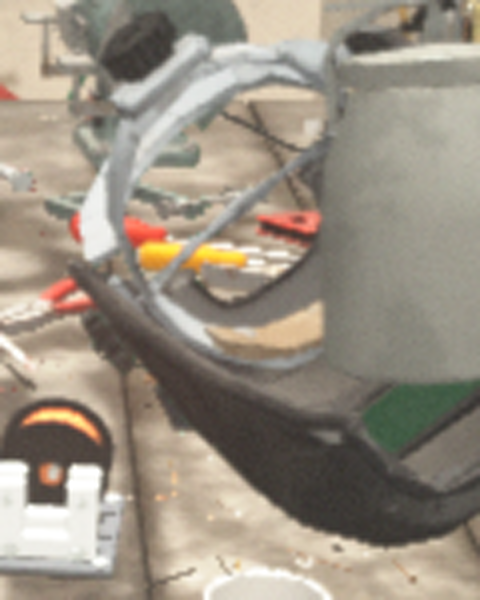

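Run:
```python
from h import *
for a,b in [((128.5,145),(293.5,103.5)),((120,145),(288,106)),((160,147),(288,106)),((140,150),(288,106)),((100,143),(292,95)),((107,98+7),(305,51))]:
    print(a,b,two(a,b))
# min x of side silhouette point at y~.25,.3: x for pixel col 288 at plane y
for y in (.2,.25,.3,.35):
    o,d=ray('side',(288,106)); print(y,o+d*(y-o[1])/d[1], end=' ')
    o,d=ray('side',(300,90)); print(o+d*(y-o[1])/d[1])
```

```text
(128.5, 145) (293.5, 103.5) (array([0.60202267, 0.20206436, 0.15724509]), np.float64(0.00781761489762825))
(120, 145) (288, 106) (array([0.59657762, 0.22076853, 0.14795104]), np.float64(0.008314452992409248))
(160, 147) (288, 106) (array([0.58987807, 0.1357829 , 0.17195161]), np.float64(0.0015106555934225956))
(140, 150) (288, 106) (array([0.58958264, 0.17820594, 0.1586864 ]), np.float64(0.004304694774298933))
(100, 143) (292, 95) (array([0.60167197, 0.25468772, 0.16491831]), np.float64(0.003382605208867784))
(107, 105) (305, 51) (array([0.62815748, 0.19611026, 0.28518068]), np.float64(0.002200248537919232))
0.2 [0.59215411 0.2        0.15280077] [0.62063876 0.2        0.19287248]
0.25 [0.59336911 0.25       0.13769665] [0.62323538 0.25       0.17971201]
0.3 [0.59458411 0.3        0.12259253] [0.625832   0.3        0.16655153]
0.35 [0.59579911 0.35       0.10748842] [0.62842862 0.35       0.15339106]
```

```bash
cat >> h.py <<'E'
G=.004;H=.0615
def barpose(P,psi,phi,g=None,h=None):
    """TCP pose putting bar origin at P, bar +x at yaw psi(deg), tool leaning phi(deg) to the robot"""
    g=G if g is None else g; h=H if h is None else h
    yaw=psi+180; r=np.radians(180-phi); y=np.radians(yaw)
    Rz=np.array([[np.cos(y),-np.sin(y),0],[np.sin(y),np.cos(y),0],[0,0,1]])
    tz=Rz@np.array([0,-np.sin(r),np.cos(r)]); u=-Rz[:,0]
    return np.asarray(P)+g*u-h*tz, [180-phi,0,((yaw+180)%360)-180]
CR=np.array([.5785,.1289]);CRY=-95.7
def crad(x,z=.0465,lat=0):
    a=np.radians(CRY);u=np.array([np.cos(a),np.sin(a)]);n=np.array([-u[1],u[0]])
    return np.r_[CR+u*x+n*lat,z]
E
python3 - <<'E'
from h import *
for phi in (30,40,45):
  for x in (-.2,-.19,-.09,-.07):
    print(phi,x,np.round(robot.ik(*barpose(crad(x),CRY,phi)),1), robot.ik(*barpose(crad(x,.095),CRY,phi)) is not None)
p,o=barpose([.4287,.0196,.014],-79.8,0); print(p,o,robot.ik(p,o))
E
```

```text
30 -0.2 [ 23.5  -4.  -31.   36.3 -14.1 115.9] True
30 -0.19 [ 22.6  -5.3 -32.2  36.1 -13.7 115. ] True
30 -0.09 [ 12.3 -17.7 -43.3  35.7  -8.9 105.7] True
30 -0.07 [ 10.  -20.1 -45.2  35.9  -7.8 103.7] True
40 -0.2 [ 25.8  -9.6 -40.7  23.3 -19.6 115.1] True
40 -0.19 [ 24.8 -11.1 -42.   23.2 -19.1 114.3] True
40 -0.09 [ 14.  -26.  -54.2  23.5 -12.5 105.3] True
40 -0.07 [ 11.5 -29.1 -56.4  24.  -11.  103.3] True
45 -0.2 [ 26.9 -11.4 -45.1  16.2 -22.4 114.3] True
45 -0.19 [ 25.9 -13.  -46.5  16.1 -21.8 113.5] True
45 -0.09 [ 14.8 -29.4 -59.4  16.9 -14.4 104.8] True
45 -0.07 [ 12.3 -32.9 -61.8  17.6 -12.6 102.9] True
[0.42940834 0.01566322 0.0755    ] [180, 0, 100.19999999999999] [-15.46532126 -20.23283784 -42.63222615  67.60061169   0.
  64.33467874]
```

Run:
```python
from h import *
p,o=barpose([.4287,.0196,.014],-79.8,0)
robot.move_pose(p+[0,0,.1],o)
robot.set_gripper(.05)
print(robot.observe()['tool_pos'],robot.observe()['time'])
print(robot.line_to(p,vel=.08,guard=8))
s=robot.observe();print(s['tool_pos'],s['ft_force'],s['tcp_rot'])
robot.set_gripper(.0)
s=robot.observe();print(s['gripper_width'],s['ft_force'],s['time'])
p2,o2=barpose([.4287,.0196,.12],-79.8,0)
robot.line_to(p2,vel=.1)
s=robot.observe();print(s['tool_pos'],s['ft_force'],s['torque'],s['gripper_width'],s['time'])
for n in("top","side"): cv2.imwrite(f"pics/{n}1.png",robot.grab_frame(n))
t=cv2.imread('pics/top1.png');s=cv2.imread('pics/side1.png')
a=cv2.resize(t[190:270,190:330],None,fx=4,fy=4);b=cv2.resize(s[90:250,170:300],None,fx=3,fy=3)
c=np.zeros((480,560,3),np.uint8);c[:320]=a;cv2.imwrite('pics/p1.png',np.hstack([c[:,:410*1],b]) if 0 else cv2.resize(np.hstack([c,b[:480]]),None,fx=.83,fy=.83))
```

```text
[0.42940682 0.0157642  0.17550296] 2.85
False
[0.42975141 0.01559023 0.07601465] [ 0.79797488 -0.33185924 -0.34685539] [1.79957211e+02 1.90163315e-02 1.00200941e+02]
0.019372941302485583 [-0.47173366 -0.07023377  3.28094508] 4.625
[0.42903627 0.01580086 0.18072315] [ 0.28965431  0.09978002 -1.26268431] [ 0.02682533 -0.01373525  0.01502098] 0.018717781020116238 5.8333
```

View pics/p1.png

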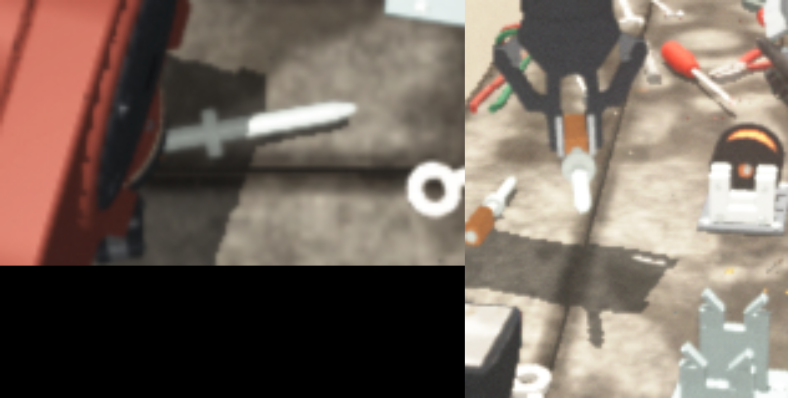

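Run:
```python
from h import *
robot.move_pose(*barpose(crad(-.195,.13,-.09),CRY,35))
p,o=barpose(crad(-.195,.0465,-.06),CRY,35)
robot.line_to(p,vel=.15)
p,o=barpose(crad(-.195,.0465,-.0),CRY,35)
print(robot.line_to(p,vel=.08,guard=6))
s=robot.observe();print(p,s['tool_pos'],o,s['tcp_rot'],s['ft_force'],s['torque'],s['gripper_width'],s['time'])
for n in("top","side"): cv2.imwrite(f"pics/{n}2.png",robot.grab_frame(n))
t=cv2.imread('pics/top2.png');s=cv2.imread('pics/side2.png')
crop(t,90,130,220,210,6,'pics/t2.png');crop(s,240,90,320,180,6,'pics/s2.png')
```

```text
False
[0.56236954 0.32245911 0.09687785] [0.56197847 0.32249821 0.09662775] [145, 0, 84.30000000000001] [1.45029821e+02 1.30776572e-02 8.43121083e+01] [-0.75089262  0.65609187 -2.59707296] [ 0.12857214  0.71874235 -0.00094462] 0.01917281104322409 8.8
```

View pics/t2.png

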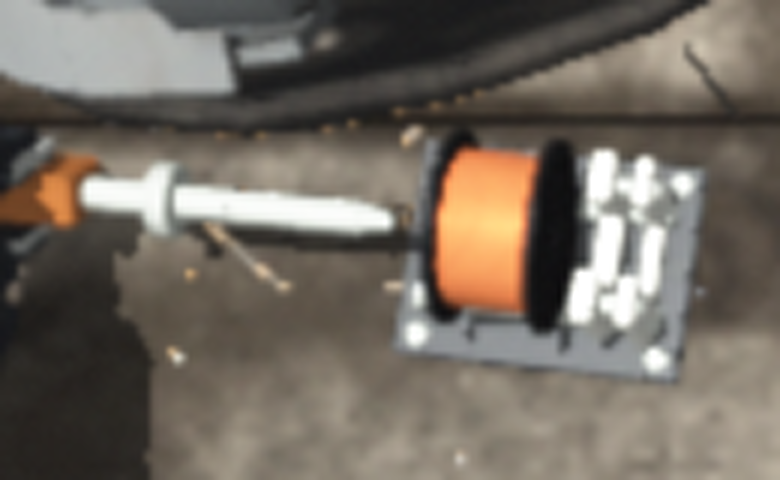

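View pics/s2.png

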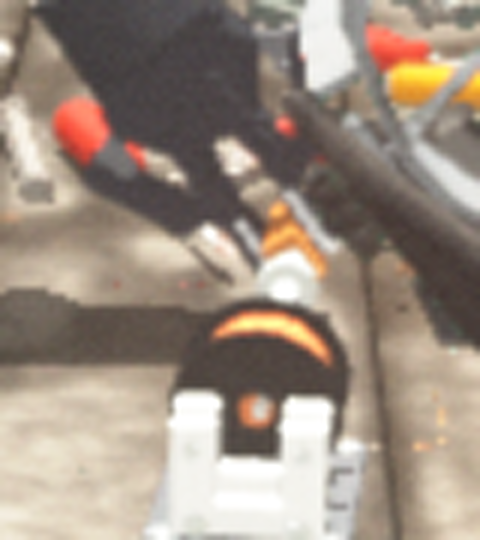

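View pics/side2.png

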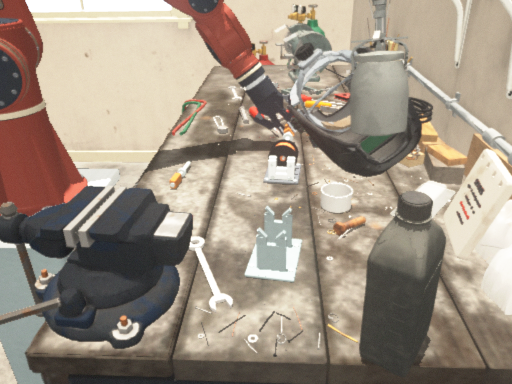

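Run:
```python
from h import *
def px(X,Y,k,x0,y0): return np.array(((X+.5)/k-.5+x0,(Y+.5)/k-.5+y0))
def loc(p):
    a=np.radians(CRY);u=np.array([np.cos(a),np.sin(a)]);n=np.array([-u[1],u[0]]);d=np.asarray(p)[:2]-CR;return np.round([d@u*1e3,d@n*1e3],1)
O=-.195
print('pred tip/collar/neck top',proj('top',[crad(O+.144),crad(O+.060),crad(O+.03)]))
ob={'tip':(397,221),'collar':(162,198),'neck':(82,192)}
for k,v in ob.items():
    q=px(*v,6,90,130); print(k,q,loc(onz('top',q,.0465)))
print('pred collar side',proj('side',[crad(O+.064),crad(O+.056)]),'obs',px(286,276,6,240,90))
print(two(px(162,198,6,90,130),px(286,276,6,240,90)), crad(O+.06))
for nm,v in {'lf mid':(451,224),'rf mid':(556,234),'cu':(485,229)}.items():
    q=px(*v,6,90,130); print(nm,loc(onz('top',q,.0465)))
print('bore', px(257,411,6,240,90), proj('side',[crad(.010)]), proj('side',[crad(.005)]))
```

```text
pred tip/collar/neck top [[154.73579227 166.1782475 ]
 [117.31295506 162.64737254]
 [104.04173448 161.39522214]]
tip [155.75       166.41666667] [-48.7  -0.3]
collar [116.58333333 162.58333333] [-136.6   -0. ]
neck [103.25       161.58333333] [-166.7   -0.6]
pred collar side [[286.63300533 137.57172219]
 [286.87713059 136.52750649]] obs [287.25       135.58333333]
(array([0.59217173, 0.26362694, 0.05026989]), np.float64(0.002140515542477743)) [0.59190817 0.2632325  0.0465    ]
lf mid [-28.7   0.5]
rf mid [10.1  0.4]
cu [-16.   -0.2]
bore [282.41666667 158.08333333] [[281.78608899 158.30380931]] [[281.97772393 157.4841145 ]]
```

Run:
```python
from h import *
t=cv2.imread('pics/top1.png');s=cv2.imread('pics/side1.png')
a=cv2.resize(t[205:245,235:305],None,fx=8,fy=8,interpolation=cv2.INTER_CUBIC);b=cv2.resize(s[130:182,200:230],None,fx=8,fy=8,interpolation=cv2.INTER_CUBIC)
c=np.zeros((416,560,3),np.uint8);c[:320]=a;cv2.imwrite('pics/p2.png',np.hstack([c,b]))
```

```text
(no output)
```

View pics/p2.png

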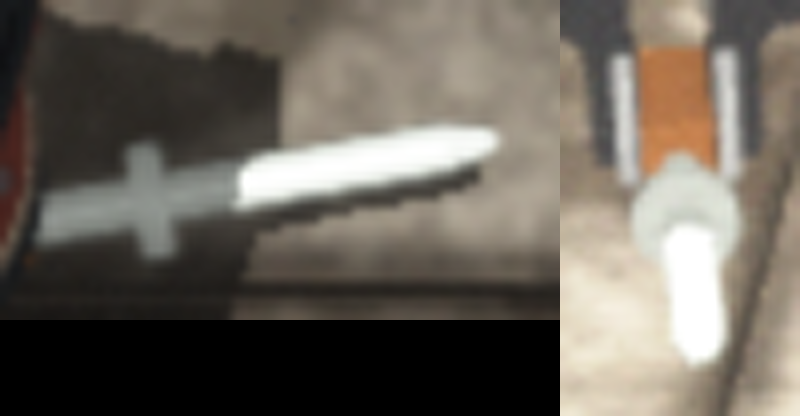

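Run:
```python
from h import *
def px(X,Y,k,x0,y0): return np.array(((X+.5)/k-.5+x0,(Y+.5)/k-.5+y0))
tt,ts=px(500,138,8,235,205),px(137,360,8,200,130)
ct,cs=px(150,203,8,235,205),px(128,215,8,200,130)
T=two(tt,ts);C=two(ct,cs);print(T,C)
a=np.radians(-79.8);u=np.array([np.cos(a),np.sin(a),0])
# expected from TCP (.42904,.0158,.1807)
o=np.array([.42904,.0158,.18072-.062])-.004*u
print('exp',o+.144*u,o+.06*u)
for p,q in((o+.144*u,(tt,ts)),(o+.06*u,(ct,cs))):
    print(proj('top',[p])-q[0],proj('side',[p])-q[1])
```

```text
(array([ 0.45385097, -0.12377796,  0.11953839]), np.float64(0.000588232511158502)) (array([ 0.4392702 , -0.03928022,  0.11927199]), np.float64(0.0029721956162172113))
exp [ 0.45383186 -0.12198739  0.11872   ] [ 0.43895675 -0.03931495  0.11872   ]
[[-0.99312149 -0.09354358]] [[-0.01547855  0.00116147]]
[[-0.12414599 -0.57047185]] [[-0.8589912   0.37376633]]
```

```bash
cat >> h.py <<'E'
_a=np.radians(CRY);U=np.array([np.cos(_a),np.sin(_a),0]);N=np.array([-U[1],U[0],0])
def F(base=0):
    f=np.mean([ (robot.pause(.02),robot.observe()['ft_force'])[1] for _ in range(3)],0)-base
    return np.round([f@U,f@N,f[2]],2),f
E
python3 - <<'E'
from h import *
b=F()[1];np.save('base.npy',b);print(b)
lat=.0005
for x,v in ((-.180,.04),(-.165,.025),(-.15,.03),(-.135,.03),(-.125,.02)):
    p,o=barpose(crad(x,.0465,lat),CRY,35)
    hit=robot.line_to(p,vel=v,guard=7)
    s=robot.observe(); print(x,hit,F(b)[0],np.round((s['tool_pos']-p)*1e3,2),s['time'])
    if hit: break
for n in("top","side"): cv2.imwrite(f"pics/{n}3.png",robot.grab_frame(n))
crop(cv2.imread('pics/top3.png'),100,130,220,210,6,'pics/t3.png')
E
```

```text
[-0.47218724 -0.58151355 -1.32502015]
-0.18 False [-0.4   0.07  0.38] [ 0.09 -0.26  0.14] 9.475
-0.165 False [-0.62  0.65  0.37] [ 0.06 -0.01  0.1 ] 10.275
-0.15 False [-3.91  2.4   3.89] [0.53 0.14 0.85] 10.975
-0.135 True [-1.26  1.33  3.32] [2.12 9.05 1.97] 11.3667
```

View pics/t3.png

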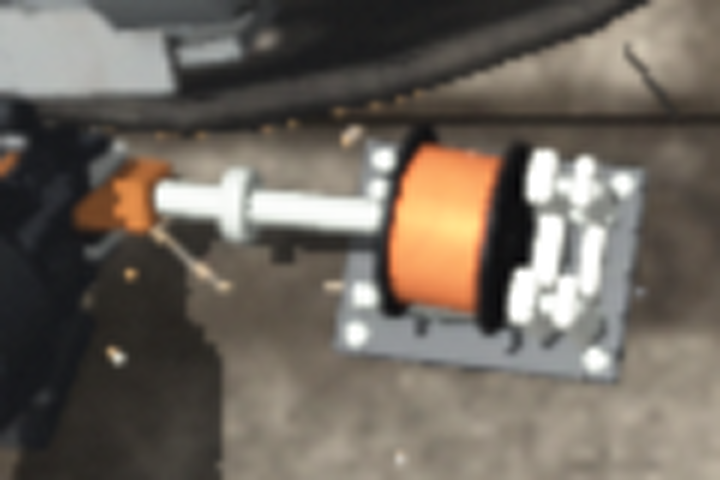

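Run:
```python
from h import *
b=np.load('base.npy')
lat=.001
for x,v in ((-.135,.015),(-.125,.02),(-.115,.02),(-.105,.02),(-.098,.015)):
    p,o=barpose(crad(x,.047,lat),CRY,35)
    hit=robot.line_to(p,vel=v,guard=9)
    s=robot.observe(); print(x,hit,F(b)[0],np.round((s['tool_pos']-p)@np.stack([U,N,[0,0,1]],1)*1e3,2),s['time'])
    if hit: break
for n in("top","side"): cv2.imwrite(f"pics/{n}4.png",robot.grab_frame(n))
crop(cv2.imread('pics/top4.png'),100,130,220,210,6,'pics/t4.png')
```

```text
-0.135 False [-2.83  0.09  5.8 ] [-0.02  0.12  0.18] 12.3167
-0.125 False [-2.85  0.13  5.03] [ 0.29 -0.04 -0.11] 13.0167
-0.115 False [-5.29 -1.31  4.92] [-0.15 -0.39 -0.37] 13.7167
-0.105 False [-5.95 -2.4   5.4 ] [-0.28 -0.33 -0.22] 14.4167
-0.098 False [-6.64 -2.11  5.33] [-0.36 -0.3  -0.15] 15.0833
```

View pics/t4.png

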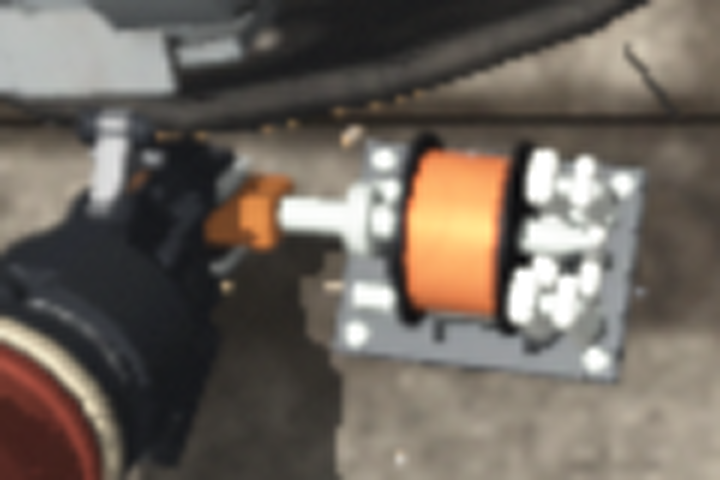

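Run:
```python
from h import *
b=np.load('base.npy')
lat=.0006
x=-.098
while x<-.070:
    x+=.001
    p,o=barpose(crad(x,.047,lat),CRY,35)
    hit=robot.line_to(p,vel=.01,guard=8)
    s=robot.observe(); f=F(b)[0]; print(round(x,4),hit,f,np.round((s['tool_pos']-p)@np.stack([U,N,[0,0,1]],1)*1e3,2),s['time'])
    if hit or f[0]<-10 or abs(f[1])>6: break
```

```text
-0.097 False [-5.59 -0.63  4.98] [-0.22 -0.21 -0.15] 15.4917
-0.096 False [-5.96 -1.24  5.1 ] [-0.24 -0.2  -0.15] 15.7917
-0.095 False [-5.76 -1.21  5.64] [-0.2  -0.2  -0.17] 16.0917
-0.094 False [-5.52 -0.77  5.14] [-0.2  -0.16 -0.13] 16.3917
-0.093 False [-5.63 -0.29  5.14] [-0.21 -0.17 -0.11] 16.6917
-0.092 False [-5.41 -0.73  5.45] [-0.22 -0.17 -0.12] 16.9917
-0.091 False [-5.17 -0.99  5.76] [-0.2  -0.17 -0.13] 17.2917
-0.09 False [-5.09 -1.27  5.41] [-0.22 -0.18 -0.14] 17.5917
-0.089 False [-5.28 -0.66  5.25] [-0.23 -0.16 -0.1 ] 17.8917
-0.088 False [-5.83 -1.39  5.6 ] [-0.21 -0.16 -0.11] 18.1917
-0.087 False [-5.33 -0.78  5.12] [-0.23 -0.16 -0.11] 18.4917
-0.086 False [-5.19 -1.04  5.43] [-0.24 -0.16 -0.1 ] 18.7917
-0.085 False [-5.5  -1.85  5.48] [-0.24 -0.15 -0.09] 19.0917
-0.084 False [-5.45 -1.25  5.2 ] [-0.27 -0.18 -0.1 ] 19.3917
-0.083 False [-5.89 -0.69  4.59] [-0.27 -0.16 -0.11] 19.6917
-0.082 False [-8.33  0.1   3.99] [-0.64 -0.15 -0.03] 19.9917
-0.081 False [-10.65   0.39   3.33] [-1.1  -0.15  0.08] 20.2917
```

Run:
```python
from h import *
b=np.load('base.npy')
lat=.0006;x=-.081
for i in range(8):
    x+=.0007
    p,o=barpose(crad(x,.047,lat),CRY,35)
    robot.line_to(p,vel=.01); f=F(b)[0]; print(round(x,4),f)
    if f[0]<-14.6: break
for i in range(5):
    robot.pause(.2); s=robot.observe(); print(F(b)[0],np.round((s['tool_pos']-p)@np.stack([U,N,[0,0,1]],1)*1e3,2),s['time'])
for n in("top","side"): cv2.imwrite(f"pics/{n}5.png",robot.grab_frame(n))
crop(cv2.imread('pics/top5.png'),100,130,220,210,6,'pics/t5.png');crop(cv2.imread('pics/side5.png'),240,90,340,190,6,'pics/s5.png')
```

```text
-0.0803 [-13.12   0.73   3.38]
-0.0796 [-15.29   1.11   2.98]
[-15.09   0.2    3.23] [-1.83 -0.2   0.21] 21.1417
[-15.11   0.7    2.45] [-1.87 -0.22  0.21] 21.3917
[-15.15   0.95   3.12] [-1.85 -0.24  0.17] 21.6417
[-15.13   0.65   2.96] [-1.86 -0.21  0.21] 21.8917
[-14.31   0.56   3.11] [-1.85 -0.25  0.18] 22.1417
```

View pics/t5.png

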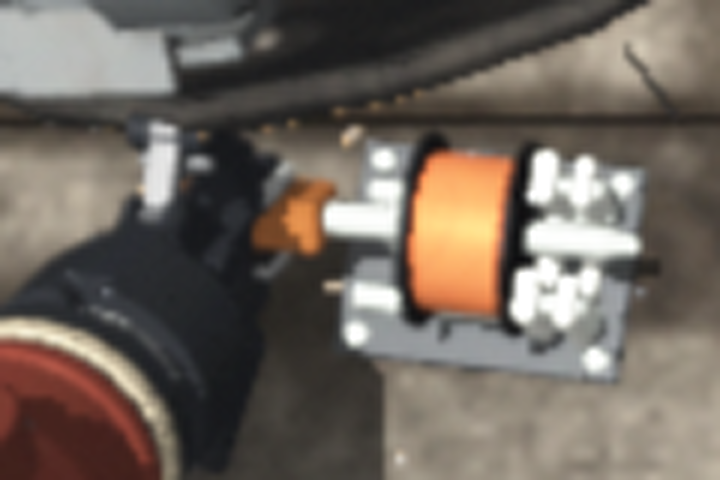

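View pics/s5.png

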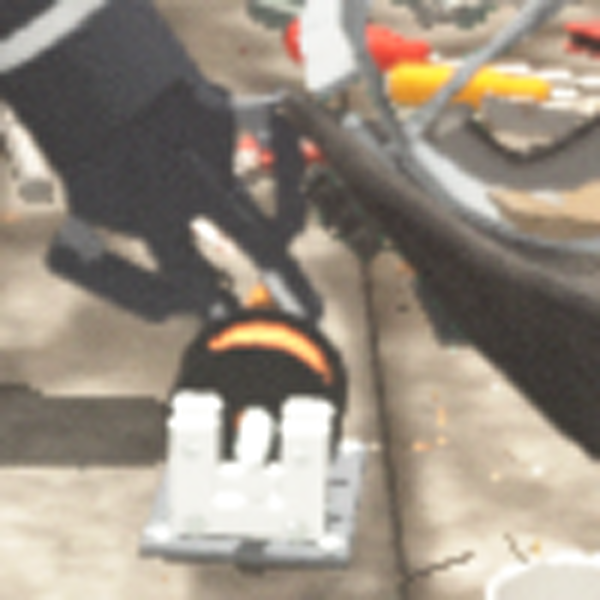

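Run:
```python
from h import *
b=np.load('base.npy')
def go(x,z,lat,v,g=None):
    p,o=barpose(crad(x,z,lat),CRY,35); h=robot.line_to(p,vel=v,guard=g)
    s=robot.observe(); print((x,z,lat),h,F(b)[0],np.round((s['tool_pos']-p)@np.stack([U,N,[0,0,1]],1)*1e3,2),np.round(s['torque'],2),s['time']); return h
go(-.0855,.047,.0006,.02)
go(-.0855,.057,.0006,.03)
go(-.0855,.070,-.004,.04,12)
go(-.0855,.099,-.04,.06,12)
robot.pause(.4)
for n in("top","side"): cv2.imwrite(f"pics/{n}6.png",robot.grab_frame(n))
crop(cv2.imread('pics/top6.png'),100,130,220,210,6,'pics/t6.png');crop(cv2.imread('pics/side6.png'),220,90,320,190,6,'pics/s6.png')
```

```text
(-0.0855, 0.047, 0.0006) False [ 4.15 -0.6   5.53] [ 0.68  0.02 -0.25] [-1.13  0.29 -0.58] 22.7333
(-0.0855, 0.057, 0.0006) False [-1.1   0.71 -1.88] [-0.2  -0.37 -0.37] [0.37 0.94 0.01] 23.2667
(-0.0855, 0.07, -0.004) False [-0.64  0.25 -2.58] [-0.11  0.16  0.51] [ 0.36  1.01 -0.03] 23.8083
(-0.0855, 0.099, -0.04) False [-0.81  0.42 -2.2 ] [ 0.07  0.05 -0.21] [ 0.36  0.95 -0.  ] 24.775
```

View pics/t6.png

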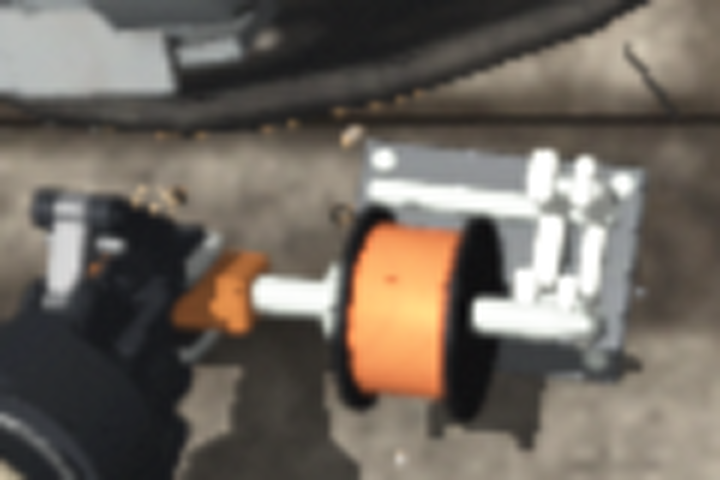

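View pics/s6.png

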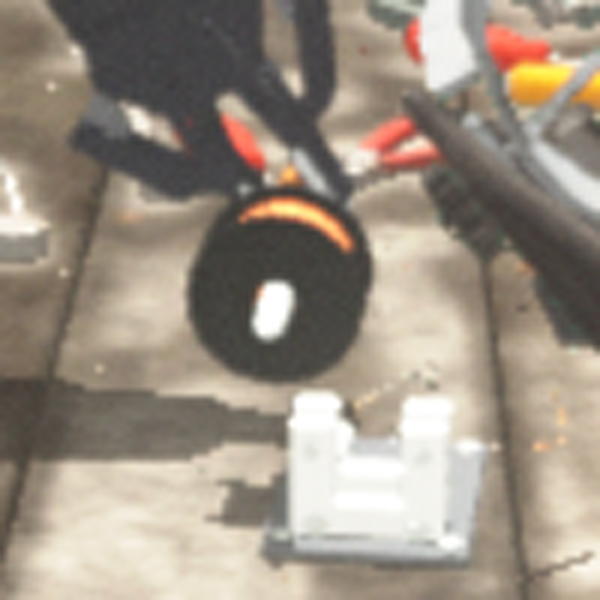

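Run:
```python
from h import *
def px(X,Y,k,x0,y0): return np.array(((X+.5)/k-.5+x0,(Y+.5)/k-.5+y0))
P=crad(-.0855,.099,-.04)
tt=px(597,322,6,100,130)
for Y in (333,338):
  print(two(tt,px(266,Y,6,220,90)), 'exp',P+.144*U)
print('exp proj',proj('top',[P+.144*U,P+.06*U,P+.03*U]),tt,'collar obs',px(330,297,6,100,130),'neck',px(250,292,6,100,130))
print(proj('side',[P+.144*U]))
print(robot.observe()['time'])
```

```text
(array([0.53497312, 0.07184241, 0.09967573]), np.float64(0.0018260559107259888)) exp [0.53288757 0.07466204 0.099     ]
(array([0.53517528, 0.07216778, 0.09756236]), np.float64(0.0013548965159041265)) exp [0.53288757 0.07466204 0.099     ]
exp proj [[197.66728818 183.88071187]
 [157.09409943 179.97614411]
 [142.7135884  178.59223318]] [199.08333333 183.25      ] collar obs [154.58333333 179.08333333] neck [141.25 178.25]
[[262.66175144 144.99267642]]
25.325
```

```bash
cat >> h.py <<'E'
ST=np.array([.5613,-.2171]);STY=-98.77
_b=np.radians(STY);US=np.array([np.cos(_b),np.sin(_b),0]);NS=np.array([-US[1],US[0],0])
def stand(s,z,lat=0):  # bar origin with seat at stand x = s
    return np.r_[ST,z]+US*(s-.084)+NS*lat
E
python3 - <<'E'
from h import *
p,o=barpose(crad(-.0855,.14,-.085),CRY,35); robot.line_to(p,vel=.12)
p1,o1=barpose(stand(-.0045,.165),STY,0)
print(robot.ik(p1,o1))
robot.line_to(p1,vel=.13,rotation=o1)
s=robot.observe(); print(np.round((s['tool_pos']-p1)*1e3,2),s['tcp_rot'],s['ft_force'],s['torque'],s['time'])
for n in("top","side"): cv2.imwrite(f"pics/{n}7.png",robot.grab_frame(n))
crop(cv2.imread('pics/top7.png'),270,130,400,220,6,'pics/t7.png');crop(cv2.imread('pics/side7.png'),220,120,330,290,3.5,'pics/s7.png')
E
```

```text
[-25.79692985   4.07441834  -4.45471581  81.47086585   0.
  72.97307015]
[-0.07  0.38  0.06] [ 1.79992448e+02 -4.28675189e-03  8.12568537e+01] [ 0.1414938   0.87471806 -3.26512885] [0.23304914 0.01178463 0.01197424] 29.0
```

View pics/t7.png

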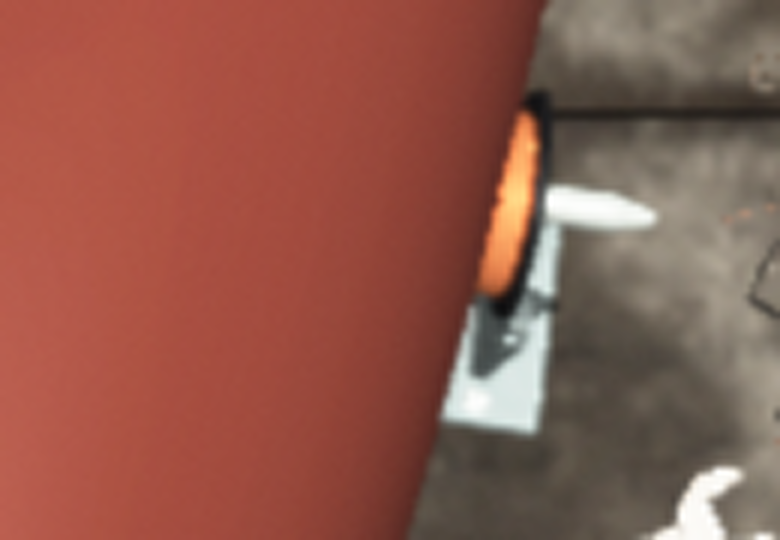

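View pics/s7.png

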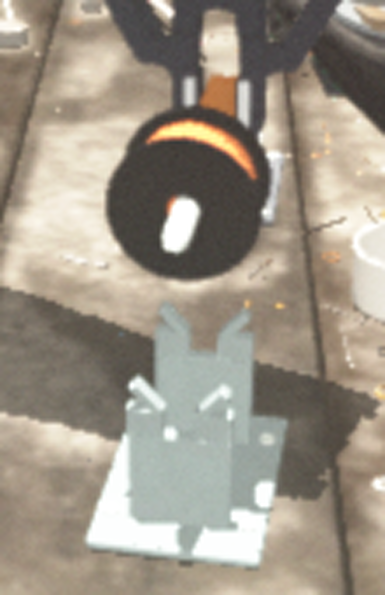

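Run:
```python
from h import *
def px(X,Y,k,x0,y0): return np.array(((X+.5)/k-.5+x0,(Y+.5)/k-.5+y0))
ip=lambda q,k,x0,y0: (np.asarray(q)-[x0,y0]+.5)*k-.5
tt=px(657,216,6,270,130);ts=px(175,250,3.5,220,120)
T,e=two(tt,ts); d=T-np.r_[ST,.165]; print(T,e,'stand x,lat',d@US,d@NS,'exp tip x',-.0045+.06)
s=d@US-.06
for gap in (0,.003,.006,.010):
    c=np.r_[ST,.1635]+US*(s+gap+.02)
    a=np.linspace(0,2*np.pi,60); pts=[c+.036*(np.cos(t)*NS+np.sin(t)*np.array([0,0,1])) for t in a]
    q=ip(proj('top',pts),6,270,130); print(gap,'right extreme',q[q[:,0].argmax()],'top',q[15],'far',q[0],'near',q[30])
```

```text
[ 0.55438523 -0.27344403  0.16538104] 0.0028840098305480113 stand x,lat 0.05673955411891945 0.001756762265258708 exp tip x 0.0555
0 right extreme [553.14637133 126.64849123] top [549.83999686 172.14177424] far [536.99812178  89.48818194] near [510.24724379 313.10446559]
0.003 right extreme [563.2559822  128.07426292] top [560.02597555 173.5908128 ] far [546.62325453  90.83666139] near [520.01273311 314.53194096]
0.006 right extreme [573.37105056 129.50080428] top [570.21749498 175.04063958] far [556.25333628  92.1858342 ] near [529.78332049 315.96016153]
0.01 right extreme [586.8663054  131.40405778] top [583.81481429 176.97496918] far [569.10115033  93.98581074] near [542.81870752 317.86561586]
```

Run:
```python
from h import *
def go(z,v,g,lat=0):
    p,o=barpose(stand(-.0045,z,lat),STY,0); h=robot.line_to(p,vel=v,guard=g)
    s=robot.observe(); f=F()[1]; print(z,h,np.round([f@US,f@NS,f[2]],2),np.round((s['tool_pos']-p)@np.stack([US,NS,[0,0,1]],1)*1e3,2),np.round(s['torque'],2),s['time']); return h
go(.100,.08,6)
for n in("top","side"): cv2.imwrite(f"pics/{n}8.png",robot.grab_frame(n))
crop(cv2.imread('pics/top8.png'),270,130,400,220,6,'pics/t8.png');crop(cv2.imread('pics/side8.png'),220,150,330,290,4.2,'pics/s8.png')
```

```text
0.1 False [-0.03 -0.14 -3.72] [0.1  0.34 0.62] [ 0.2  -0.05 -0.04] 30.0583
```

View pics/s8.png

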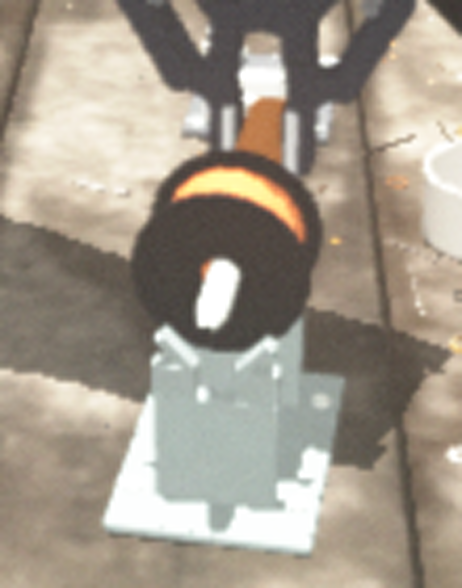

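View pics/t8.png

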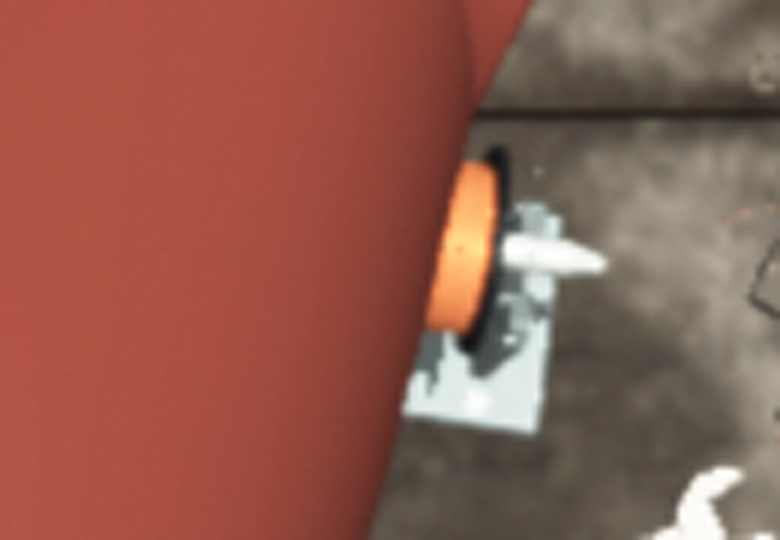

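Run:
```python
from h import *
def go(z,v,g,lat=0):
    p,o=barpose(stand(-.0045,z,lat),STY,0); h=robot.line_to(p,vel=v,guard=g)
    s=robot.observe(); f=F()[1]; print(z,h,np.round([f@US,f@NS,f[2]],2),np.round((s['tool_pos']-p)@np.stack([US,NS,[0,0,1]],1)*1e3,2),np.round(s['torque'],2),s['time']); return h
for z in (.085,.075,.069,.066,.064,.063,.062):
    if go(z,.03,3): break
for n in("top","side"): cv2.imwrite(f"pics/{n}9.png",robot.grab_frame(n))
crop(cv2.imread('pics/top9.png'),270,130,400,220,6,'pics/t9.png');crop(cv2.imread('pics/side9.png'),220,150,330,290,4.2,'pics/s9.png')
```

```text
0.085 False [-0.01  0.33 -3.46] [ 0.01 -0.03 -0.05] [ 0.25 -0.02  0.01] 30.8583
0.075 False [-0.05  0.   -3.68] [-0.06 -0.15 -0.27] [ 0.22 -0.01 -0.01] 31.3917
0.069 False [ 0.25  0.24 -3.89] [-0.05 -0.21 -0.36] [0.3  0.   0.01] 31.7917
0.066 False [-0.17  0.02 -3.78] [-0.05 -0.15 -0.27] [ 0.21 -0.02 -0.05] 32.0917
0.064 False [-0.29 -0.25 -3.55] [-0.05 -0.08 -0.16] [ 0.21 -0.03 -0.04] 32.3917
0.063 False [-0.41 -0.16 -3.47] [0.02 0.05 0.04] [ 0.21 -0.03  0.01] 32.6917
0.062 False [-1.02 -0.9   0.83] [0.02 0.15 0.4 ] [ 0.17  0.15 -0.05] 32.9917
```

View pics/s9.png

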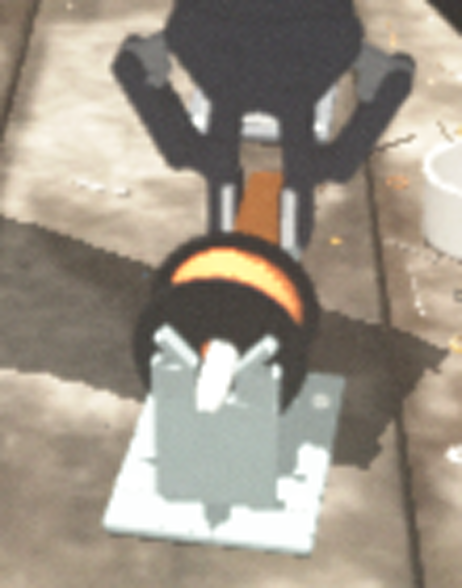

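View pics/t9.png

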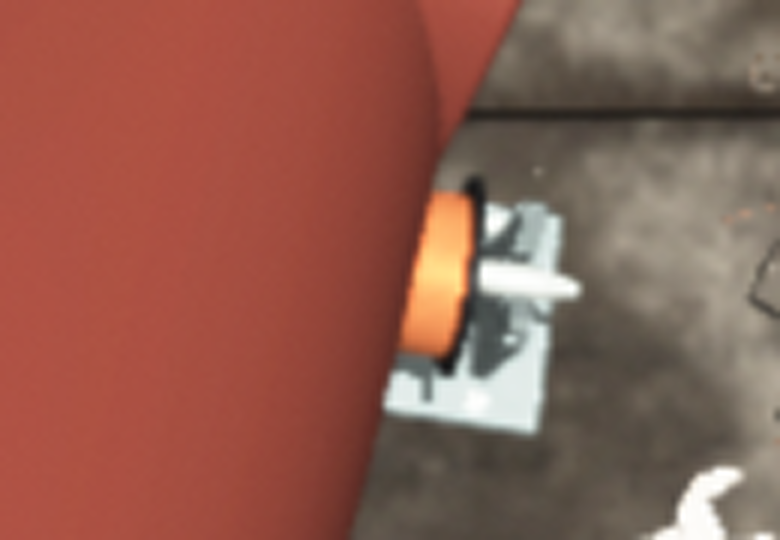

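Run:
```python
from h import *
p,o=barpose(stand(-.0045,.0615),STY,0); robot.line_to(p,vel=.02,guard=5); print(F()[1])
robot.set_gripper(.05); print(F()[1])
robot.pause(.2)
robot.line_to(p+[0,0,.10],vel=.1)
robot.move_pose([.40,.10,.30],[180,0,81.2])
s=robot.observe();print(s['tool_pos'],s['ft_force'],s['time'])
for n in("top","side"): cv2.imwrite(f"pics/{n}10.png",robot.grab_frame(n))
crop(cv2.imread('pics/top10.png'),270,130,400,220,6,'pics/t10.png');crop(cv2.imread('pics/side10.png'),220,150,330,290,4.2,'pics/s10.png')
```

```text
[-1.63559328  2.1289488   5.18916775]
[-0.25351826  0.01745002 -0.2276071 ]
[0.40048087 0.09952686 0.29963221] [ 0.36366672 -0.53539637 -0.10690815] 36.4
```

View pics/s10.png

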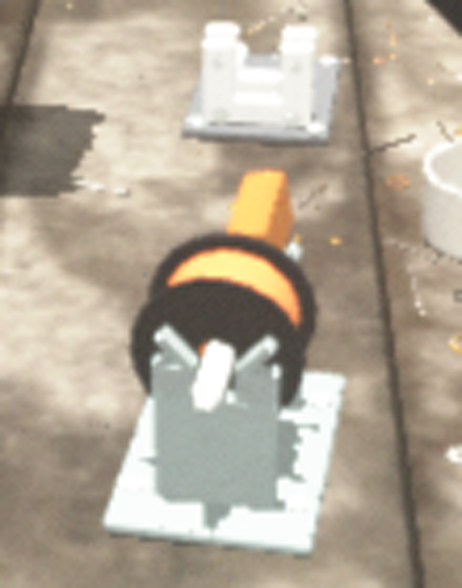

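View pics/t10.png

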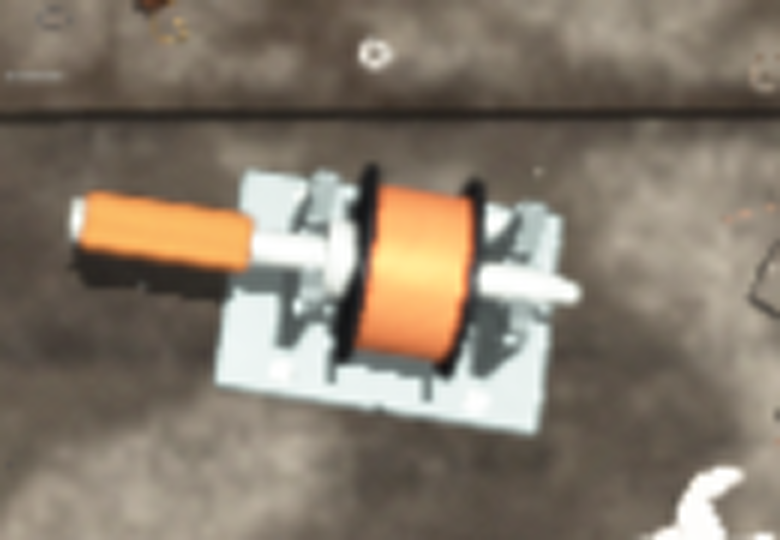

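View pics/top10.png

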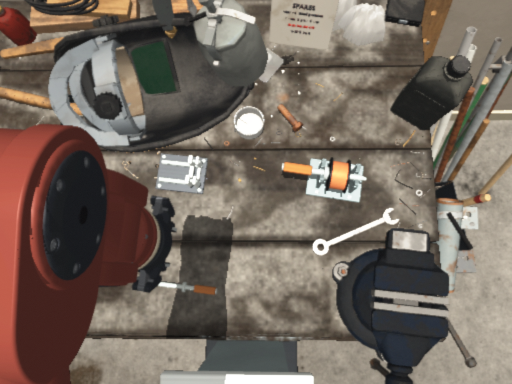

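Run:
```python
from h import *
def px(X,Y,k,x0,y0): return np.array(((X+.5)/k-.5+x0,(Y+.5)/k-.5+y0))
T,e=two(px(579,290,6,270,130),px(203,405,4.2,220,150))
Rr=onz('top',px(78,219,6,270,130),.062);Hf=onz('top',px(250,244,6,270,130),.062);Tz=onz('top',px(579,290,6,270,130),.062)
for p in (T,Tz,Hf,Rr): d=p-np.r_[ST,0]; print(np.round([d@US*1e3,d@NS*1e3,p[2]*1e3],1))
v=Tz-Rr;print('yaw',np.degrees(np.arctan2(v[1],v[0])),e, np.linalg.norm(v))
robot.job_done()
```

```text
[56.4 -0.4 65.5]
[57.3 -0.1 62. ]
[-58.1  -0.8  62. ]
[-119.2   -0.8   62. ]
yaw -98.56005171676 0.0012491371641430704 0.1764968119667288
the job is handed in; nothing more can be done
```

The job is done and handed in at about 36.5 s of the 72 s allowed. No verdict was reported, so what follows rests on my own readings.

**What I did**
- I picked the bar up by its handle. The photographs showed the welding helmet overhanging the entry side, so I leaned the tool 35° back towards the robot.
- I pushed the rod through the bore. The drag was about 3 to 7 N.
- I bedded the collar against the buffer at about 15 N for just over 1 s.
- I backed off, lifted the spool clear, carried it level to the stand and lowered the bar until both notches took it. Then I let go and moved away.

**Last checks**
- **Position:** the bar's seat point is about 3 mm lengthways and under 1 mm sideways of the stand's seat, and about 0.2° out of line. The spool sits between the posts and the handle is outside on the robot's left.
- **Forces:** wrist readings after each step stayed near 15 N at most along the bar, and no force guard tripped after the rod was in. One 7 N guard stop came as the rod entered the bore.
- **Tin, spanner and bolt:** they look unmoved in the final top picture. I did not measure them.

**Readings that disagreed**
- **Tip height:** the two-camera reading of the tip gave 65.5 mm against the 62 mm expected. I put this down to the coarse side view, because the arm made contact at exactly 62 mm and the wrist force returned to about zero on release.
- **Gap at the collar:** after the lift, one view suggested the spool had slid about 5 mm from the collar. A check above the stand showed no gap.

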